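# Lock the shaker's hold-down bar with its spring cotter

## Task

The deep-well block on the bench shaker is ready to be shaken. Swing the hold-down bar down over the block until it is fully closed with the stud standing up through its eye, then lock it: push the straight leg of the spring cotter through the cross hole of the stud, keeping the cotter flat, until the bow snaps over the stud, and let go of it. Do not disturb the block, the flask, the jar or the spatula.

Things in the scene. Friction and masses are not known exactly. Their poses are not given: they have to be found in the camera images.
- shaker: Bench shaker fixed on the bench, white housing 210 (x) x 250 (y) mm, turned up to 0.4 rad. Origin: centre of its underside; x runs from its front panel (robot side) to its back, y to its left, z up. Platform top at 90 mm height with the covered block in its middle (top 140 mm). The hold-down bar spans it along y above the block, from a hinge at y = +100 mm to an upright stud at y = -100 mm.
- stud_hole (a point): Centre of the cross hole in the upright round steel stud (22 mm diameter, top 173 mm above the bench). The hole runs level along the shaker's x, its axis 159.5 mm above the bench; 9 mm wide, its mouths countersunk to 15 mm; open at both ends. The closed bar's top face is 5.5 mm below the hole's axis. Axes as the shaker's.
- bar_hinge (a point): Middle of the hold-down bar's hinge axis, which lies along the shaker's x, 150 mm above the bench, between bracket cheeks whose tops are at 164 mm. Axes as the shaker's.
- hold_bar (a joint): Angle of the steel hold-down bar: 0 closed (level, end stop), growing as its free end lifts; starts at 0.45 to 0.85 rad. The hinge is stiff and stays where left; about 1 N down on the tab swings it shut. Bar 8 mm thick, 30 mm wide; an eye near its free end (28 x 40 mm opening, 40 mm wide outside, centre 200 mm from the hinge) comes down over the stud.
- bar_tab (a point): Centre of the upper face of the black finger tab at the bar's free end (26 mm wide, 30 mm long, 12 mm thick), 243 mm from the hinge axis along the bar and 6 mm above the bar's mid-plane, in which the hinge axis lies. Moves with the bar: its y points along the bar to the hinge, its z is the bar's upward normal.
- cotter_head (a point): Centre of the rigid U-shaped head of the spring cotter (dark steel wire 6 mm thick, 140 mm long, 50 to 80 g), which starts flat on the bench, this point 3 mm up. x: along the straight leg to its tip; y: from leg to bow side; z: normal to its plane. Grip the head: 28 mm over its two parallel sides, 25 mm long along x, one being the leg's rear part (axis 11 mm to -y). Round end 26 mm behind.
- cotter_seat (a point): Point on the straight leg's axis opposite the middle of the springy bow, 57.5 mm ahead of cotter_head in x and 11 mm to -y; it lies at the centre of the stud's hole when the cotter is home. The bow is on the +y side, its flared end 35 mm further ahead. Pushing along the leg takes 8 to 14 N as the bow rides over the stud, 28 to 12 mm short of home; then it snaps in. Axes as cotter_head.
- cotter_tip (a point): End of the straight leg, 56.6 mm ahead of cotter_seat on the leg's axis; the leg tapers over its last 10 mm. Axes as cotter_head.
- block: Deep-well block with a flat metal cover, 127 (x) x 85 (y) x 50 mm, 0.32 kg, loose between low corner stops on the shaker's platform. Origin: centre of its underside.
- flask: Conical flask with a cork, 84 mm wide, 167 mm tall, standing on the bench. Origin: centre of its underside.
- jar: White lidded jar, 86 mm wide, 98 mm tall, standing on the bench. Origin: centre of its underside.
- spatula: Flat steel spatula, 173 mm long, 14 mm wide, 4 mm thick, lying on the bench on the other side of the shaker from the cotter. Origin: centre of its underside, x along it.
Things that resemble listed ones, but are neither listed nor needed, are in the scene too. Of the things shaped like the part that bears cotter_head, the dark steel one is meant.

How it is judged (in metres and radians):
On the way, in this order (a step that is already met when the one before it is completed fails the run):
1. the hold-down bar is swung down and closed (value of joint hold_bar below 0.025 rad), for 0.2 s.
2. with the bar closed, the cotter's leg is through the stud and its bow has snapped over (distance between cotter_seat and stud_hole below 0.006 m and angle between the x axis of cotter_seat and the x axis of shaker, either way round below 0.3 rad and angle between the z axis of cotter_seat and the z axis of shaker, either way round below 0.5 rad and value of joint hold_bar below 0.025 rad), for 0.2 s.
At the end, for the whole second after the job is handed in: Bar closed (under 0.025 rad); the leg's point opposite the bow within 6 mm of the centre of the stud's hole, the leg within 0.3 rad of the hole's direction and the cotter's plane within 0.5 rad of level (either face up), so the bow embraces the stud; block within 12 mm of its start (all of step 2 and distance of block from where it was at the start of the episode below 0.012 m); the robot touches nothing.
It fails at once if the block is pushed out of its place (12 mm) (distance of block from where it was at the start of the episode above 0.012 m).
It fails at once if the flask is moved by more than 30 mm or tipped (distance of flask from where it was at the start of the episode above 0.03 m or angle between flask's own z axis and vertical above 0.4 rad).
It fails at once if the jar is moved by more than 30 mm or tipped (distance of jar from where it was at the start of the episode above 0.03 m or angle between jar's own z axis and vertical above 0.4 rad).
It fails at once if the spatula is moved by more than 30 mm (distance of spatula from where it was at the start of the episode above 0.03 m).
It also fails if it takes over 64 s, if anything falls off the work surface, if the arm or the gripper's body presses on something with over 40 N, if the wrist force passes 120 N, or if a joint passes its speed limit or range.

## Robot

A 6-joint arm with a two-finger parallel gripper is mounted at the origin on the work surface. World frame = base frame: x ahead of the robot, y to its left, z up, the work surface at z = 0. Lengths are in m, angles in degrees, forces in N, time in s.
With the tool pointing down it reaches from about 0.35 to 0.875 m from the base axis. Payload 4.2 kg.
Tool frame: the origin (TCP) lies where the fingers leave the gripper's body, on its centre line; the fingertips stand 70 mm ahead of it and the grasp point (between the pads) lies 51 mm ahead of it; z points along the fingers, y is the direction in which the jaws open and shut (so a half turn about z gives the same grasp; the last joint's range is limited). The gripper opens to 87 mm and grips with 3 to 60 N. Pads are 19 mm wide; open, the fingers measure 117 mm over their backs; the gripper's body (75 mm by 190 mm) begins 51 mm behind the grasp point.
Start: joints at [81.051, 22.042, 0.453, 0, -68.411, -14.817], TCP at [0.252, 0.572, 0.292] pointing down, gripper open.
Joint ranges: [-179.83, 179.83], [-69.29, 118.12], [-61.27, 80.66], [-181.25, 117.63], [-171.15, -9.14], [-177.46, 177.46]. Speed limits (degrees/s): [159.86, 159.86, 180, 180, 180, 180].

## Interface

Orientations are given as a 3x3 rotation matrix whose columns are the frame's x, y, z axes.
In Python, from station import sense, capture, camera_model, finish_job gives the robot as it stands.
- The arm moves only by the shell command python3 -m inch 'ROWS'. ROWS is JSON, a list of rows, each an object with "hand": the closure, from 0 (fully open) to 1 (shut); "slide": the shift along the world's x, y, z in cm, a list of three; "yaw": the turn about the world's z in rad. A call has 1 to 10 rows; each row is the pose to reach, as a shift and turn from the pose commanded when the call began; what a row does not reach only later rows make up. A row lasts 1/8 s, in which the tool goes at most 62.5 mm and 10.7 degrees, less where a joint would pass 70% of its speed; a pose out of reach is approached as far as the arm can. A call with a gripper value outside its range is refused whole. The fingers move at their own pace and stop on an object; the grip force is fixed at half the most. Time passes only in rows, so rows that repeat a pose let the fingers close. It gives the time, the measured TCP pose, the force and the opening at its end, in the units of the state.
- sense(): the state, without advancing time (a new reading comes with each control period).
- capture(name): name is "side" or "top" or "wrist"; returns the picture (480x640x3 uint8, blue, green, red); there is no depth.
- camera_model(name): a dict with "mtx" (3x3 intrinsics, pixels), "xyz" and "orientation" of the camera in the world; the wrist camera has in their place "tool_from_camera" (4x4, takes a point from camera to tool coordinates, whose origin is the TCP and whose axes are the flange's). Camera axes: x right, y up, looking along -z (the intrinsics and any distortion apply to the point x, -y, -z); pixel columns grow to the right and rows downward; lengths in m; the calibration is good to about 2 mm. The wrist camera is an equidistant fisheye: a pixel r from the principal point sees the ray r / f radians off the axis. A picture is of the moment at which its call begins: read the wrist's pose just before it. camera_model takes no time and is no camera call.
- finish_job(): hands the job in, once; it reports no verdict.
The state is a dict: "time_s": time; "joints": joint angles; "joint_velocities": joint speeds; "effort": joint torques, N m; "tcp_pos": TCP position; "ee_rot": TCP orientation; "wrist_force": force on the tool from outside, world axes, zero at the start; "moment": the same for the moment, N m; "gripper_width": opening from 0.0 (shut) to 1.0 (fully open).
Only numpy, scipy, OpenCV 4.12 (cv2) and the standard library are available. Lean on these libraries where they do the work, as an engineer would, in place of code of your own. Each camera call takes 0.05 s, during which the arm holds its last target. There are 200 camera calls.

## Working session

There is one attempt and no reset: what is moved stays moved. The work goes in short steps, Python scripts to look and compute and a shell command to move; the robot and the scene stay as the last step left them, time stands still between calls to the robot, and variables do not carry over. Pictures are saved under pics/ and viewed, about 8 in all and at most 12, crops included, and the job is handed in when it is done.

```bash
ls; mkdir -p pics; python3 - <<'E'
from station import *
import cv2,json
import numpy as np
for n in("top","side","wrist"):
    cv2.imwrite(f"pics/{n}0.png",capture(n)); m=camera_model(n)
    print(n,{k:np.round(v,4).tolist() if not isinstance(v,str) else v for k,v in m.items()})
s=sense();print(s)
E
```

```text
pics
top {'mtx': [[439.9299, 0.0, 328.8876], [0.0, 439.9299, 234.4291], [0.0, 0.0, 1.0]], 'xyz': [0.4303, 0.0108, 0.9572], 'orientation': [[0.02, 0.9905, -0.1359], [-0.9997, 0.0178, -0.0173], [-0.0147, 0.1362, 0.9906]]}
side {'mtx': [[554.7918, 0.0, 323.735], [0.0, 554.7918, 243.9425], [0.0, 0.0, 1.0]], 'xyz': [0.1765, 0.7407, 0.8678], 'orientation': [[-0.8816, 0.3226, -0.3446], [-0.4717, -0.5762, 0.6674], [0.0168, 0.7509, 0.6602]]}
wrist {'mtx': [[371.6483, 0.0, 321.4635], [0.0, 371.6483, 240.0127], [0.0, 0.0, 1.0]], 'tool_from_camera': [[0.0004, 0.9543, 0.2987, 0.0835], [1.0, -0.0008, 0.0013, 0.0003], [0.0014, 0.2987, -0.9543, -0.0932], [0.0, 0.0, 0.0, 1.0]]}
{'time_s': 0.15, 'joints': array([ 8.10511939e+01,  2.20820035e+01,  3.98139446e-01, -1.79515675e-02,
       -6.84110046e+01, -1.48170391e+01]), 'joint_velocities': array([ 0.04718155, -0.13492793,  0.2965436 ,  0.03050812, -0.02712463,
       -0.0147282 ]), 'effort': array([-1.34459391e-03, -3.91052520e+01,  1.87585759e+01,  4.22230303e+00,
        1.23357805e-02, -1.40911825e-04]), 'tcp_pos': array([0.25172548, 0.57170881, 0.29140576]), 'ee_rot': array([[ 9.15153541e-01, -4.03105072e-01, -5.45343414e-04],
       [-4.03105416e-01, -9.15152170e-01, -1.59028110e-03],
       [ 1.41978171e-04,  1.67518227e-03, -9.99998587e-01]]), 'wrist_force': array([-0.05670684,  0.22840022,  0.66725094]), 'moment': array([ 0.00764896,  0.03074811, -0.016615  ]), 'gripper_width': 0.9965763743968489}
```

View pics/top0.png

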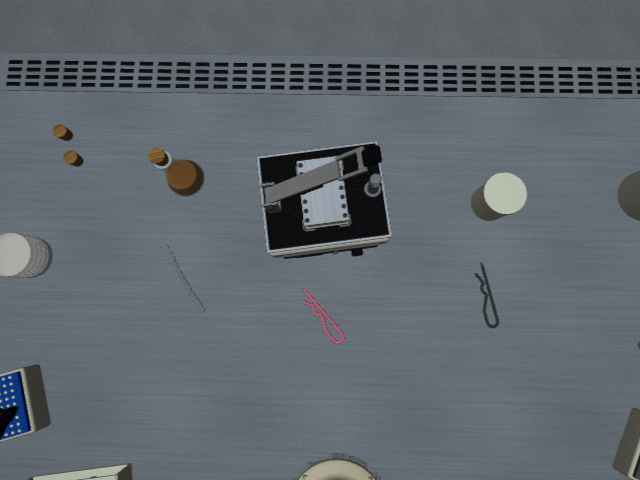

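View pics/side0.png

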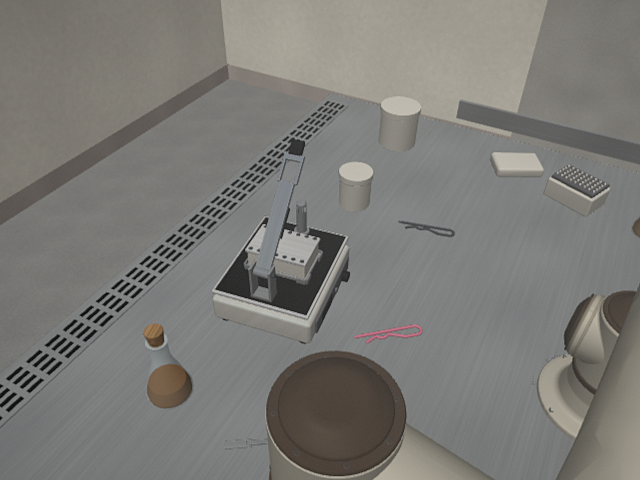

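Top view: the shaker is at about (325,200), with its hinge at left (270,195) and the stud at (374,185). The raised bar's tab is at (371,155). The dark cotter is around (487,295), the jar at (505,193) and the spatula at (185,278). The pink cotter is a decoy. I'll zoom in on the shaker and cotter.

```bash
cat > h.py <<'E'
import numpy as np,cv2
from station import *
def ray(n,uv,s=None):
    m=camera_model(n);K=np.array(m["mtx"]);u=(uv[0]-K[0,2])/K[0,0];v=(uv[1]-K[1,2])/K[1,1]
    if n=="wrist":
        r=np.hypot(u,v);k=np.sin(r)/r if r>1e-9 else 1
        d=np.array([u*k,-v*k,-np.cos(r)]);T=np.array(m["tool_from_camera"]);R=np.array(s["ee_rot"])
        return R@T[:3,3]+s["tcp_pos"],R@T[:3,:3]@d
    return np.array(m["xyz"]),np.array(m["orientation"])@np.array([u,-v,-1.])
def onz(n,uv,z,s=None):
    o,d=ray(n,uv,s);return o+d*(z-o[2])/d[2]
def proj(n,p,s=None):
    m=camera_model(n);K=np.array(m["mtx"])
    if n=="wrist":
        T=np.array(m["tool_from_camera"]);q=np.array(s["ee_rot"]).T@(np.array(p)-s["tcp_pos"]);q=T[:3,:3].T@(q-T[:3,3])
        a=np.array([q[0],-q[1]]);th=np.arctan2(np.hypot(*a),-q[2]);return K[:2,2]+K[0,0]*th*a/np.hypot(*a)
    q=np.array(m["orientation"]).T@(np.array(p)-m["xyz"]);return K[:2,2]+K[0,0]*np.array([q[0],-q[1]])/-q[2]
E
python3 - <<'E'
import cv2,numpy as np
t=cv2.imread("pics/top0.png")
a=cv2.resize(t[130:270,245:405],None,fx=4,fy=4,interpolation=cv2.INTER_CUBIC)[:, :]   #640x560
b=cv2.resize(t[255:335,470:510],None,fx=4,fy=4,interpolation=cv2.INTER_CUBIC)
c=np.zeros((560,800,3),np.uint8);c[:,:640]=a;c[:320,640:]=b
cv2.imwrite("pics/z.png",c)
E
```

```text
(no output)
```

View pics/z.png

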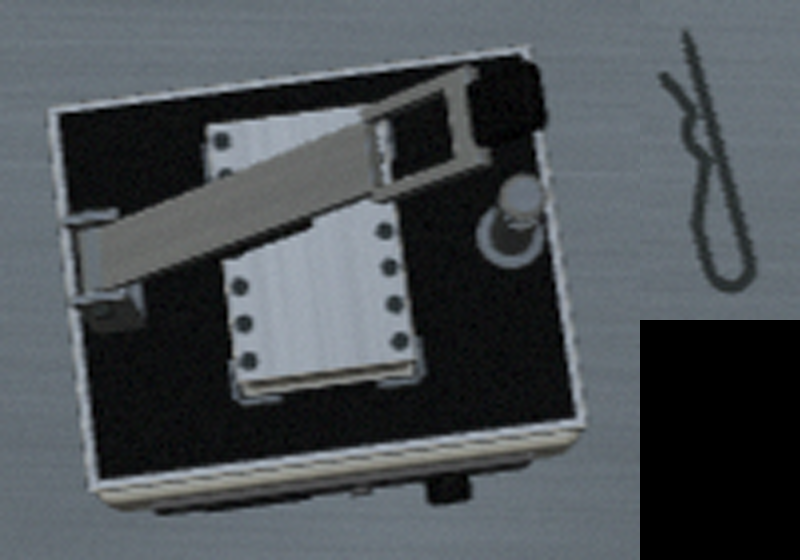

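The crop shows the cotter's straight leg on the right with its tip up at zoom (686,32), the bow on the left, and the round end at (731,290). The stud top is at zoom (521,192) and the tab at about (510,103). The platform corners are TL(50,110), TR(530,50), BR(583,425) and BL(97,490).

```bash
python3 - <<'E'
from h import *
from scipy.optimize import least_squares
Z=lambda x,y:(245+x/4-.4,130+y/4-.4)
C=[onz("top",Z(*p),.09)[:2] for p in[(50,110),(530,50),(583,425),(97,490)]]
C=np.array(C);TL,TR,BR,BL=C
print("size",[np.linalg.norm(a-b).round(4) for a,b in[(TL,TR),(BL,BR),(TL,BL),(TR,BR)]])
for a,b in[(BL,TL),(BR,TR)]: print("x yaw",np.arctan2(*(b-a)[::-1]))
for a,b in[(TR,TL),(BR,BL)]: print("y yaw",np.arctan2(*(b-a)[::-1])-np.pi/2)
ctr=C.mean(0);st=onz("top",Z(521,192),.173)
print("centre",ctr,"stud",st)
yaw=np.mean([np.arctan2(*(b-a)[::-1]) for a,b in[(BL,TL),(BR,TR)]]+[np.arctan2(*(b-a)[::-1])-np.pi/2 for a,b in[(TR,TL),(BR,BL)]])
ex=np.array([np.cos(yaw),np.sin(yaw)]);ey=np.array([-ex[1],ex[0]])
print("yaw",yaw,"stud pred",ctr-.1*ey)
H=np.r_[ctr+.1*ey,.15];E=np.r_[ey,0];up=np.array([0,0,1.])
tab=lambda f:H+.243*(-np.cos(f)*E+np.sin(f)*up)+.006*(np.sin(f)*E+np.cos(f)*up)
f=least_squares(lambda f:proj("top",tab(f[0]))-Z(510,103),[.6]);print("angle",f.x,"res",f.fun,"tab",tab(f.x[0]))
# cotter mask
t=cv2.imread("pics/top0.png");g=t[255:335,470:510].max(2);m=(g<70).astype(np.uint8)
n,l,s,c=cv2.connectedComponentsWithStats(m);i=1+s[1:,4].argmax();ys,xs=np.where(l==i)
P=np.array([onz("top",(x+470,y+255),.003)[:2] for x,y in zip(xs,ys)])
tip=P[P[:,0].argmax()];rear=P[P[:,0].argmin()]
print(len(P),"tip",tip,"rear",rear,np.linalg.norm(tip-rear))
Q=lambda x,y:onz("top",(470+(x-640)/4-.4,255+y/4-.4),.003)[:2]
a,b=Q(751,255),Q(686,32);ax=(b-a)/np.linalg.norm(b-a);cy=np.arctan2(ax[1],ax[0]);n=np.array([-ax[1],ax[0]])
hd=b-(.0566+.0575)*ax+.011*n
print("cotter yaw",cy,"head",hd,"round end pred",hd-.026*ax,"leg pt",a,"rear seen",Q(731,290))
s=sense();R=s["ee_rot"];print("tool y yaw",np.arctan2(R[1,1],R[0,1]))
E
```

```text
size [np.float64(0.2473), np.float64(0.2432), np.float64(0.197), np.float64(0.195)]
x yaw 0.1611657485810084
x yaw 0.14024783098730373
y yaw 0.1440098631368698
y yaw 0.15215437718100944
centre [0.6270594  0.03884732] stud [ 0.64431564 -0.05743244  0.173     ]
yaw 0.14939445497154785 stud pred [ 0.64194334 -0.06003882]
angle [0.7106639] res [-0.24820361  1.03700556] tab [ 0.63900565 -0.04052138  0.31306549]
328 tip [ 0.50486517 -0.30217807] rear [ 0.36958521 -0.31749944] 0.13614481910502818
cotter yaw 0.2583407345046193 head [ 0.39261022 -0.32093101] round end pred [ 0.36747302 -0.3275734 ] leg pt [ 0.38793425 -0.33354417] rear seen [ 0.36948173 -0.32244076]
tool y yaw -1.9857042175014645
```

The sizes agree to within about 1 cm: 247x197 against 250x210 (rounded edges), and the stud matches its prediction to 3 mm. The bar stands at about 0.71 rad. I'll move above the tab.

```bash
python3 -m inch '[{"hand":1,"slide":[0,0,6],"yaw":0.1},{"hand":1,"slide":[0,-2,12],"yaw":0.2},{"hand":1,"slide":[3,-6,16],"yaw":0.3},{"hand":1,"slide":[6,-11,16],"yaw":0.4},{"hand":1,"slide":[9,-16,16],"yaw":0.5},{"hand":1,"slide":[12,-21,16],"yaw":0.565},{"hand":1,"slide":[15,-26,16],"yaw":0.565},{"hand":1,"slide":[18,-31,16],"yaw":0.565},{"hand":1,"slide":[21,-36,16],"yaw":0.565},{"hand":1,"slide":[24,-41,16],"yaw":0.565}]'
```

```text
time_s: 1.4
tcp_pos: [0.4923, 0.1602, 0.4521]
ee_rot: [[0.989, 0.15, -0.0], [0.15, -0.989, 0.0], [-0.0, -0.0, -1.0]]
wrist_force: [0.5, 0.6, 0.2]
gripper_width: 0.02
```

```bash
python3 -m inch '[{"hand":1,"slide":[4,-5,0],"yaw":0},{"hand":1,"slide":[8,-9,0],"yaw":0},{"hand":1,"slide":[12,-14,0],"yaw":0},{"hand":1,"slide":[14.4,-19.5,0],"yaw":0},{"hand":1,"slide":[14.4,-20.2,0],"yaw":0},{"hand":1,"slide":[14.4,-20.2,0],"yaw":0}]'; python3 - <<'E'
from h import *
s=sense();im=capture("wrist");cv2.imwrite("pics/w1.png",im);print(s["tcp_pos"],s["ee_rot"].round(3).tolist(),proj("wrist",[.639,-.0405,.313],s),proj("wrist",[.643,-.0587,.173],s))
E
```

```text
time_s: 2.15
tcp_pos: [0.6357, -0.0405, 0.4517]
ee_rot: [[0.989, 0.148, -0.001], [0.148, -0.989, 0.0], [-0.001, -0.0, -1.0]]
wrist_force: [0.9, -0.0, -0.1]
gripper_width: 0.004
[ 0.63574433 -0.04046133  0.45169546] [[0.989, 0.148, -0.001], [0.148, -0.989, 0.0], [-0.001, -0.0, -1.0]] [321.44349941 250.79145076] [339.8126582  204.85082038]
```

View pics/w1.png

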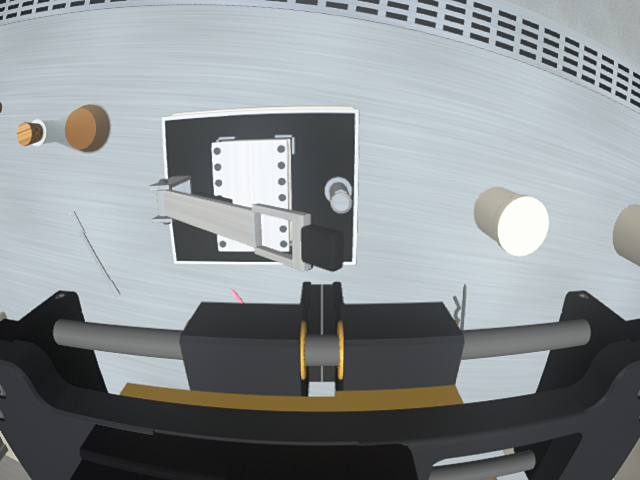

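The tab top appears at (323,248), predicted (321,251). The stud top appears at (341,203), predicted (340,205). The estimates hold, so I'll swing the bar down along its arc.

```bash
python3 -m inch '[{"hand":1,"slide":[0.4,0.1,-4],"yaw":0},{"hand":1,"slide":[0.4,0.1,-6.5],"yaw":0},{"hand":1,"slide":[0.6,-1.2,-9],"yaw":0},{"hand":1,"slide":[0.9,-2.9,-11.3],"yaw":0},{"hand":1,"slide":[1.1,-3.9,-13.5],"yaw":0},{"hand":1,"slide":[1.2,-4.8,-15.6],"yaw":0},{"hand":1,"slide":[1.3,-5.3,-17.4],"yaw":0},{"hand":1,"slide":[1.3,-5.7,-19.1],"yaw":0},{"hand":1,"slide":[1.3,-5.9,-20.6],"yaw":0},{"hand":1,"slide":[1.3,-6.1,-21.8],"yaw":0}]'
```

```text
time_s: 3.45
tcp_pos: [0.6489, -0.1008, 0.2335]
ee_rot: [[0.989, 0.15, 0.0], [0.15, -0.989, -0.0], [0.0, 0.0, -1.0]]
wrist_force: [0.0, 0.8, 0.6]
gripper_width: 0.006
```

```bash
python3 -m inch '[{"hand":1,"slide":[0,0,-0.4],"yaw":0},{"hand":1,"slide":[0,0,-0.8],"yaw":0},{"hand":1,"slide":[0,0,-0.9],"yaw":0},{"hand":1,"slide":[0,0,-0.9],"yaw":0}]'
```

```text
time_s: 3.95
tcp_pos: [0.6488, -0.1012, 0.2262]
ee_rot: [[0.989, 0.15, 0.001], [0.15, -0.989, -0.0], [0.001, 0.0, -1.0]]
wrist_force: [-1.6, -0.6, 4.0]
gripper_width: 0.004
```

The stop is where it should be (tip at 156 mm) with about 4 N. I'll press a touch more, lift, and check.

```bash
python3 -m inch '[{"hand":1,"slide":[0,0,-0.3],"yaw":0},{"hand":1,"slide":[0,0,-0.3],"yaw":0}]'; python3 -m inch '[{"hand":1,"slide":[-2,0,5],"yaw":0},{"hand":0.5,"slide":[-6,-1,9],"yaw":0},{"hand":0.4,"slide":[-11,-2,11],"yaw":0},{"hand":0.4,"slide":[-11,-2,11],"yaw":0},{"hand":0.4,"slide":[-11,-2,11],"yaw":0}]'; python3 - <<'E'
from h import *
s=sense();im=capture("wrist");cv2.imwrite("pics/w2.png",im)
np.save("s2.npy",s,allow_pickle=True)
y=.149;ex=np.array([np.cos(y),np.sin(y),0]);ey=np.array([-ex[1],ex[0],0])
S=np.array([.643,-.0587,0])
for n,p in dict(studtop=S+[0,0,.173],tab=S-.043*ey+[0,0,.156],tabend=S-.058*ey+[0,0,.156]).items(): print(n,p,proj("wrist",p,s))
E
```

```text
time_s: 4.2
tcp_pos: [0.6488, -0.1012, 0.226]
ee_rot: [[0.989, 0.151, 0.002], [0.151, -0.989, -0.001], [0.002, 0.001, -1.0]]
wrist_force: [-5.2, 1.2, 14.1]
gripper_width: 0.003
time_s: 4.82
tcp_pos: [0.5391, -0.1209, 0.332]
ee_rot: [[0.989, 0.149, 0.001], [0.149, -0.989, 0.001], [0.001, -0.0, -1.0]]
wrist_force: [-0.5, -0.1, -1.2]
gripper_width: 0.371
studtop [ 0.643  -0.0587  0.173 ] [252.37527975  87.21282026]
tab [ 0.64938332 -0.10122356  0.156     ] [316.70719568  88.22250483]
tabend [ 0.65161006 -0.11605736  0.156     ] [337.86177762  88.33501852]
```

View pics/w2.png

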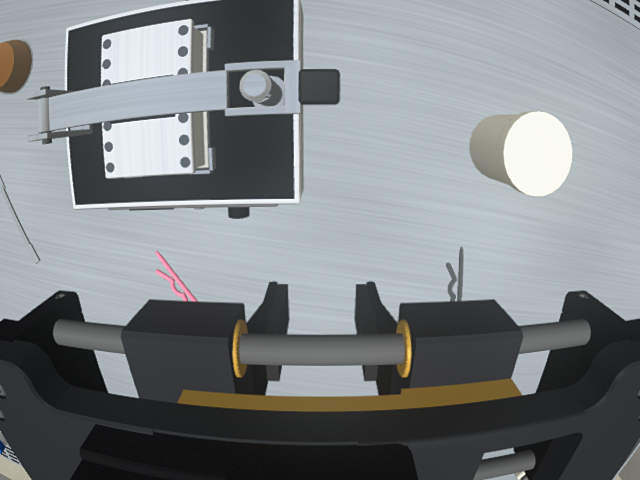

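The bar lies level with the stud up through its eye at (254,85), predicted (252,87). The block is in place. Now I'll look at the cotter from near.

```bash
python3 -m inch '[{"hand":0.4,"slide":[-4,-4,0],"yaw":0},{"hand":0.4,"slide":[-8,-8,-2],"yaw":0.05},{"hand":0.4,"slide":[-12,-12,-4],"yaw":0.11},{"hand":0.4,"slide":[-16,-16,-6],"yaw":0.11},{"hand":0.4,"slide":[-20,-20,-8],"yaw":0.11},{"hand":0.4,"slide":[-22,-21.5,-8],"yaw":0.11},{"hand":0.4,"slide":[-22,-21.5,-8],"yaw":0.11},{"hand":0.4,"slide":[-22,-21.5,-8],"yaw":0.11}]'; python3 - <<'E'
from h import *
s=sense();im=capture("wrist");np.save("s3.npy",s,allow_pickle=True);cv2.imwrite("pics/w3full.png",im);cv2.imwrite("pics/w3.png",cv2.resize(im[90:290,220:420],None,fx=3,fy=3,interpolation=cv2.INTER_CUBIC))
print(s["tcp_pos"])
E
```

```text
time_s: 5.88
tcp_pos: [0.3199, -0.3361, 0.2517]
ee_rot: [[0.966, 0.258, -0.001], [0.258, -0.966, 0.0], [-0.0, -0.0, -1.0]]
wrist_force: [0.2, 0.6, 0.2]
gripper_width: 0.601
[ 0.3198575  -0.33605176  0.25169309]
```

View pics/w3.png

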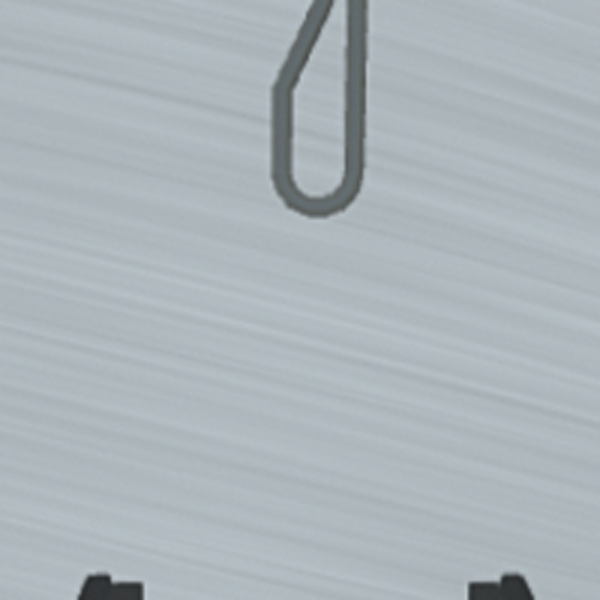

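The cotter head is seen from near in the crop. Its parallel sides are at columns 282 and 356, its round end bottoms at (317,216), and the leg is on the right at column 356.

```bash
python3 - <<'E'
from h import *
s=np.load("s3.npy",allow_pickle=True).item();im=cv2.imread("pics/w3full.png")
m=(im.max(2)<135).astype(np.uint8);m[280:]=0
n,l,st,c=cv2.connectedComponentsWithStats(m)
for i in range(1,n):
    if st[i,4]>150: print(i,st[i])
i=l[141:150,330:345].max();ys,xs=np.where(l==i)
P=np.array([onz("wrist",p,.003,s)[:2] for p in zip(xs,ys)])
tip=P[P[:,0].argmax()]
# leg pixels: rightmost run per row
rows=[];
for r in range(ys.min()+12,ys.max()-16):
    x=np.sort(xs[ys==r]); 
    if not len(x):continue
    k=np.where(np.diff(x)>1)[0]; seg=x[k[-1]+1:] if len(k) else x
    if len(seg)<10: rows.append(onz("wrist",(seg.mean(),r),.003,s)[:2])
L=np.array(rows);vx,vy,x0,y0=cv2.fitLine(L.astype(np.float32),cv2.DIST_HUBER,0,1e-4,1e-4).ravel()
d=np.array([vx,vy])*np.sign(vx);nn=np.array([-d[1],d[0]]);o=np.array([x0,y0])
u=(P-o)@d;w=(P-o)@nn
print("yaw",np.arctan2(d[1],d[0]),"len",np.ptp(u),"side extents head",w[(u<u.min()+.05)&(u>u.min()+.012)].min(),w[(u<u.min()+.04)].max(),"resid",np.std((L-o)@nn))
h1=o+d*(u.min()+.026)+.011*nn;h2=o+d*(u.max()-.1141)+.011*nn
print("head from rear",h1,"from tip",h2)
E
```

```text
1 [ 619    0   21   65 1019]
2 [ 311   14   32  148 1888]
yaw 0.24881436 len 0.13907800585250046 side extents head -0.002899069364467633 0.02449973953570558 resid 0.00016464007072866625
head from rear [ 0.39648134 -0.32007712] from tip [ 0.39549082 -0.32032879]
```

Two independent estimates agree to 1 mm, the measured length is 139 mm (given 140), and the head is 27.4 mm wide (given 28). I'll descend and grip.

```bash
python3 -m inch '[{"hand":0.4,"slide":[5,1,-3],"yaw":-0.012},{"hand":0.4,"slide":[7.6,1.6,-7],"yaw":-0.012},{"hand":0.4,"slide":[7.6,1.6,-12],"yaw":-0.012},{"hand":0.4,"slide":[7.6,1.6,-16],"yaw":-0.012},{"hand":0.4,"slide":[7.6,1.6,-17.5],"yaw":-0.012},{"hand":0.4,"slide":[7.6,1.6,-18],"yaw":-0.012},{"hand":0.4,"slide":[7.6,1.6,-18],"yaw":-0.012}]'; python3 -m inch '[{"hand":1,"slide":[0,0,0],"yaw":0},{"hand":1,"slide":[0,0,0],"yaw":0},{"hand":1,"slide":[0,0,0],"yaw":0},{"hand":1,"slide":[0,0,0],"yaw":0}]'
```

```text
time_s: 6.8
tcp_pos: [0.3958, -0.3202, 0.0732]
ee_rot: [[0.969, 0.246, 0.002], [0.246, -0.969, -0.001], [0.002, 0.001, -1.0]]
wrist_force: [-0.4, -1.0, -0.0]
gripper_width: 0.602
time_s: 7.3
tcp_pos: [0.395, -0.3202, 0.0728]
ee_rot: [[0.969, 0.246, 0.001], [0.246, -0.969, -0.0], [0.001, 0.001, -1.0]]
wrist_force: [-1.1, -0.1, 4.0]
gripper_width: 0.307
```

The width is right, but the tips read 2.8 mm up, right at the wire's mid-height. I'll reopen and go slightly lower for a firmer bite.

```bash
python3 -m inch '[{"hand":0.4,"slide":[0,0,0],"yaw":0},{"hand":0.4,"slide":[0,0,0],"yaw":0},{"hand":0.4,"slide":[0,0,-0.15],"yaw":0},{"hand":0.4,"slide":[0,0,-0.15],"yaw":0}]'; python3 -m inch '[{"hand":1,"slide":[0,0,0],"yaw":0},{"hand":1,"slide":[0,0,0],"yaw":0},{"hand":1,"slide":[0,0,0],"yaw":0},{"hand":1,"slide":[0,0,0],"yaw":0}]'
```

```text
time_s: 7.8
tcp_pos: [0.3947, -0.3199, 0.0704]
ee_rot: [[0.969, 0.246, -0.001], [0.246, -0.969, 0.0], [-0.001, -0.0, -1.0]]
wrist_force: [0.9, 0.7, 0.1]
gripper_width: 0.586
time_s: 8.3
tcp_pos: [0.3949, -0.32, 0.0708]
ee_rot: [[0.969, 0.246, 0.0], [0.246, -0.969, -0.0], [0.0, 0.0, -1.0]]
wrist_force: [0.9, 0.6, 0.2]
gripper_width: 0.304
```

The grip is now firm, tips 0.8 mm above the bench. I'll lift and carry it to the pre-insertion pose in front of the stud.

```bash
python3 -m inch '[{"hand":1,"slide":[0,0,2],"yaw":0},{"hand":1,"slide":[0,0,6],"yaw":0},{"hand":1,"slide":[0,0,12],"yaw":0},{"hand":1,"slide":[1,3,18],"yaw":0},{"hand":1,"slide":[3,7,18],"yaw":-0.05},{"hand":1,"slide":[5,12,18],"yaw":-0.1},{"hand":1,"slide":[7,17,18],"yaw":-0.1},{"hand":1,"slide":[9,22,18],"yaw":-0.1},{"hand":1,"slide":[10.2,25,18],"yaw":-0.1},{"hand":1,"slide":[10.2,25,18],"yaw":-0.1}]'; python3 -m inch '[{"hand":1,"slide":[0,0,-1.5],"yaw":0},{"hand":1,"slide":[0,0,-2.3],"yaw":0},{"hand":1,"slide":[0,0,-2.3],"yaw":0},{"hand":1,"slide":[0,0,-2.3],"yaw":0}]'
python3 - <<'E'
from h import *
s=sense();im=capture("wrist");np.save("s4.npy",s,allow_pickle=True);cv2.imwrite("pics/w4full.png",im)
sd=capture("side");cv2.imwrite("pics/side4.png",sd)
a=cv2.resize(im[20:290,200:420],None,fx=2,fy=2,interpolation=cv2.INTER_CUBIC)
b=cv2.resize(sd[180:300,230:350],None,fx=3,fy=3,interpolation=cv2.INTER_CUBIC)
c=np.zeros((540,800,3),np.uint8);c[:,:440]=a;c[:360,440:]=b
cv2.imwrite("pics/w4.png",c);print(s["tcp_pos"],proj("wrist",[.643,-.0587,.173],s))
E
```

```text
time_s: 9.55
tcp_pos: [0.4973, -0.0682, 0.2504]
ee_rot: [[0.989, 0.151, -0.0], [0.151, -0.989, 0.0], [-0.0, -0.0, -1.0]]
wrist_force: [0.8, 0.5, -1.6]
gripper_width: 0.306
time_s: 10.05
tcp_pos: [0.4969, -0.0706, 0.2278]
ee_rot: [[0.989, 0.147, 0.0], [0.147, -0.989, -0.0], [0.0, 0.0, -1.0]]
wrist_force: [0.2, 0.1, -0.9]
gripper_width: 0.308
[ 0.49687382 -0.07057256  0.22782194] [344.30316681 -21.74746123]
```

View pics/w4.png

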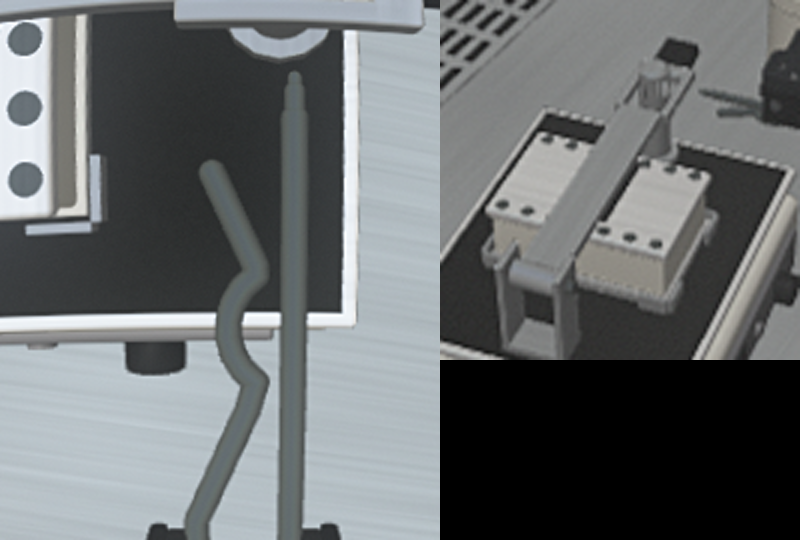

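The leg is straight and level in the jaws with its tip at full-image pixel (347,56), and the bow is to +y. The stud is just out of the wrist view, so I'll refine its position from the earlier wrist pictures.

```bash
python3 - <<'E'
import cv2,numpy as np
f=lambda n,x,y:cv2.resize(cv2.imread(n)[y:y+50,x:x+50],None,fx=8,fy=8,interpolation=cv2.INTER_CUBIC)
cv2.imwrite("pics/stud.png",np.hstack([f("pics/w1.png",315,175),f("pics/w2.png",230,60)]))
from h import *
s=np.load("s4.npy",allow_pickle=True).item();im=cv2.imread("pics/w4full.png")
for z in(.160,):
    # leg edges from zoom: columns at rows
    g=im.astype(int);L=[]
    for r in range(75,285,5):
        seg=g[r,325:365].max(1);
        L.append((r,))
    a=onz("wrist",(200+294/2,20+72/2),z,s);b=onz("wrist",(200+293.5/2,20+150/2),z,s);c=onz("wrist",(200+290/2,20+500/2),z,s)
    d=(a-c)[:2];d2=(b-c)[:2];print("tip",a,"leg pt",b,c,"yaw",np.arctan2(d[1],d[0]),np.arctan2(d2[1],d2[0]))
    d/=np.hypot(*d);print("seat",a[:2]-.0566*d,"head",a[:2]-.1141*d+.011*np.array([-d[1],d[0]]))
E
```

```text
tip [ 0.61207561 -0.06504609  0.16      ] leg pt [ 0.59496493 -0.06749392  0.16      ] [ 0.51666533 -0.07940928  0.16      ] yaw 0.14941938783057887 0.15101795378042965
seat [ 0.55610626 -0.07347179] head [ 0.49760944 -0.07115404]
```

View pics/stud.png

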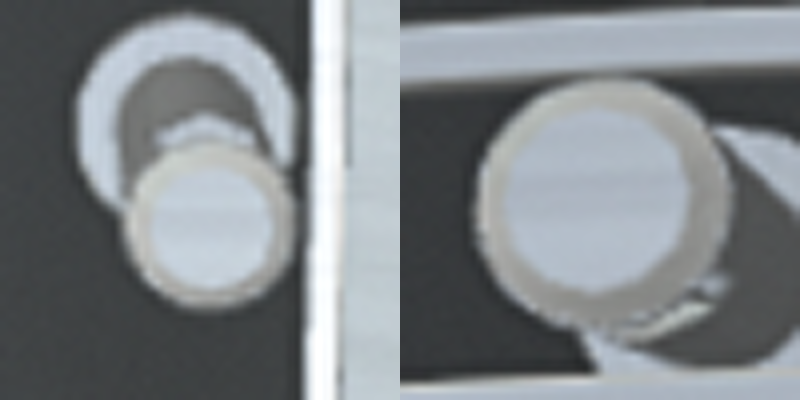

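```bash
python3 - <<'E'
from h import *
s2=np.load("s2.npy",allow_pickle=True).item()
s1=dict(tcp_pos=np.array([.63574,-.04046,.4517]),ee_rot=np.array([[.989,.148,-.001],[.148,-.989,0],[-.001,0,-1]]))
A=onz("wrist",(341.1,202.9),.173,s1);B=onz("wrist",(254.1,84.7),.173,s2);print(A,B)
y=.149;ex=np.array([np.cos(y),np.sin(y)]);ey=np.array([-ex[1],ex[0]])
S=(A+B)[:2]/2;seat=np.array([.5561,-.0735]);d=S-seat;print("S",S,"along",d@ex,"across",d@ey)
# shaker yaw from bar long edges in w2: eye edges
E
```

```text
[ 0.64522938 -0.0597006   0.173     ] [ 0.64484946 -0.0596228   0.173     ]
S [ 0.64503942 -0.0596617 ] along 0.09000825752063951 across 0.0004819821880199795
```

The two views agree to 0.4 mm. The leg is 0.5 mm off the hole axis with 90 mm to go, so I'll enter gently first.

```bash
python3 -m inch '[{"hand":1,"slide":[1,0.2,-0.05],"yaw":0},{"hand":1,"slide":[2,0.35,-0.05],"yaw":0},{"hand":1,"slide":[3,0.5,-0.05],"yaw":0},{"hand":1,"slide":[4,0.65,-0.05],"yaw":0},{"hand":1,"slide":[4,0.65,-0.05],"yaw":0}]'; python3 -m inch '[{"hand":1,"slide":[0.6,0.1,0],"yaw":0},{"hand":1,"slide":[1.2,0.18,0],"yaw":0},{"hand":1,"slide":[1.8,0.27,0],"yaw":0},{"hand":1,"slide":[1.8,0.27,0],"yaw":0}]'
```

```text
time_s: 10.78
tcp_pos: [0.5377, -0.0633, 0.227]
ee_rot: [[0.989, 0.148, -0.0], [0.148, -0.989, -0.0], [-0.0, 0.0, -1.0]]
wrist_force: [0.4, -0.1, -0.1]
gripper_width: 0.307
time_s: 11.28
tcp_pos: [0.5553, -0.0607, 0.2272]
ee_rot: [[0.989, 0.148, 0.0], [0.148, -0.989, -0.0], [0.0, 0.0, -1.0]]
wrist_force: [0.3, -0.1, -0.2]
gripper_width: 0.308
```

It's in freely with no side force. Now I'll push the bow over the stud to home (about 31 mm).

```bash
python3 -m inch '[{"hand":1,"slide":[0.5,0.07,0],"yaw":0},{"hand":1,"slide":[0.9,0.13,0],"yaw":0},{"hand":1,"slide":[1.3,0.19,0],"yaw":0}]'; python3 -m inch '[{"hand":1,"slide":[0.5,0.07,0],"yaw":0},{"hand":1,"slide":[1.0,0.14,0],"yaw":0},{"hand":1,"slide":[1.4,0.2,0],"yaw":0},{"hand":1,"slide":[1.75,0.25,0],"yaw":0},{"hand":1,"slide":[1.75,0.25,0],"yaw":0}]'
python3 - <<'E'
from h import *
s=sense();im=capture("wrist");np.save("s5.npy",s,allow_pickle=True);cv2.imwrite("pics/w5full.png",im)
t=capture("top");cv2.imwrite("pics/top5.png",t)
a=cv2.resize(im[0:290,200:440],None,fx=2,fy=2,interpolation=cv2.INTER_CUBIC);b=cv2.resize(t[150:240,330:410],None,fx=4,fy=4,interpolation=cv2.INTER_CUBIC)
c=np.zeros((580,800,3),np.uint8);c[:,:480]=a;c[:360,480:]=b;cv2.imwrite("pics/w5.png",c)
E
```

```text
time_s: 11.65
tcp_pos: [0.5663, -0.0589, 0.2264]
ee_rot: [[0.989, 0.147, -0.005], [0.147, -0.989, -0.0], [-0.005, -0.001, -1.0]]
wrist_force: [-5.1, 1.0, 1.2]
gripper_width: 0.306
time_s: 12.28
tcp_pos: [0.5857, -0.0566, 0.2272]
ee_rot: [[0.989, 0.147, 0.0], [0.147, -0.989, -0.0], [0.0, 0.0, -1.0]]
wrist_force: [-1.5, -0.0, -1.3]
gripper_width: 0.31
```

View pics/w5.png

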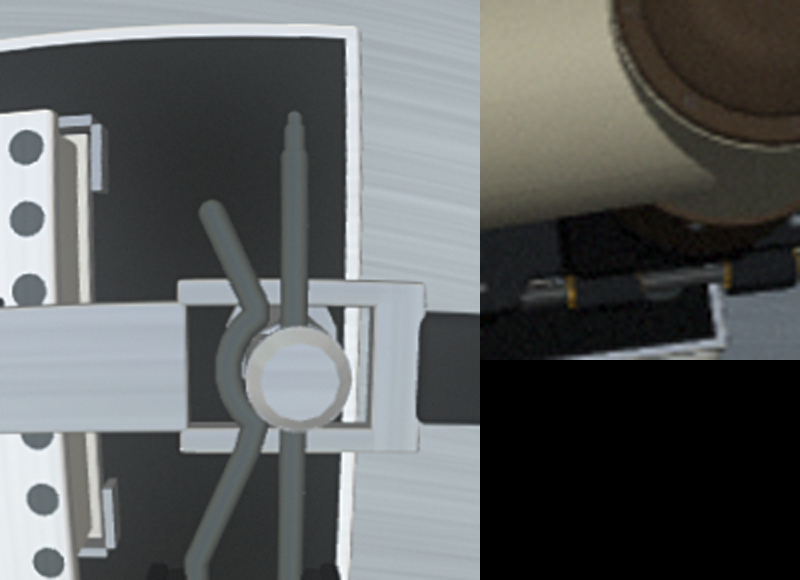

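The bow has snapped over the stud (stud top at zoom (299,380)), with the leg running straight through and the tip at (293,118). I'll check the seat position numerically.

```bash
python3 - <<'E'
from h import *
s=np.load("s5.npy",allow_pickle=True).item()
f=lambda x,y,z:onz("wrist",(200+x/2-.25,y/2-.25),z,s)[:2]
tip=f(293.5,112,.1595);st=f(298.5,379,.173)
ex=s["ee_rot"][:2,0];ey=np.array([-ex[1],ex[0]]);d=tip-.0566*ex-st
print(tip,st,"seat-stud along",d@ex,"across",d@ey)
b1=f(218,370,.1595);print("bow middle outer vs stud along",(b1-st)@ex,(b1-st)@ey)
E
```

```text
[ 0.70094993 -0.05075428] [ 0.64535463 -0.05952158] seat-stud along -0.0003196752483453697 across 0.0004769904816904592
bow middle outer vs stud along -0.0002960037048686064 0.016625644702728953
```

Home within 0.5 mm. I'll open partially and lift straight up and back.

```bash
python3 -m inch '[{"hand":0.5,"slide":[0,0,0],"yaw":0},{"hand":0.5,"slide":[0,0,0],"yaw":0},{"hand":0.5,"slide":[0,0,0],"yaw":0},{"hand":0.5,"slide":[0,0,1],"yaw":0},{"hand":0.5,"slide":[0,0,4],"yaw":0},{"hand":0.5,"slide":[-2,0,9],"yaw":0},{"hand":0.5,"slide":[-6,0,12],"yaw":0},{"hand":0.5,"slide":[-6,0,12],"yaw":0},{"hand":0.5,"slide":[-6,0,12],"yaw":0}]'
python3 - <<'E'
from h import *
s=sense();im=capture("wrist");np.save("s6.npy",s,allow_pickle=True);cv2.imwrite("pics/w6.png",im);cv2.imwrite("pics/w6z.png",cv2.resize(im[0:200,140:440],None,fx=2.6,fy=2.6,interpolation=cv2.INTER_CUBIC))
print(proj("wrist",[.645,-.0597,.173],s))
E
```

```text
time_s: 13.5
tcp_pos: [0.5253, -0.0563, 0.3474]
ee_rot: [[0.989, 0.148, 0.001], [0.148, -0.989, 0.0], [0.001, -0.0, -1.0]]
wrist_force: [0.4, -0.0, -0.3]
gripper_width: 0.5
[350.59334315  80.20708932]
```

View pics/w6z.png

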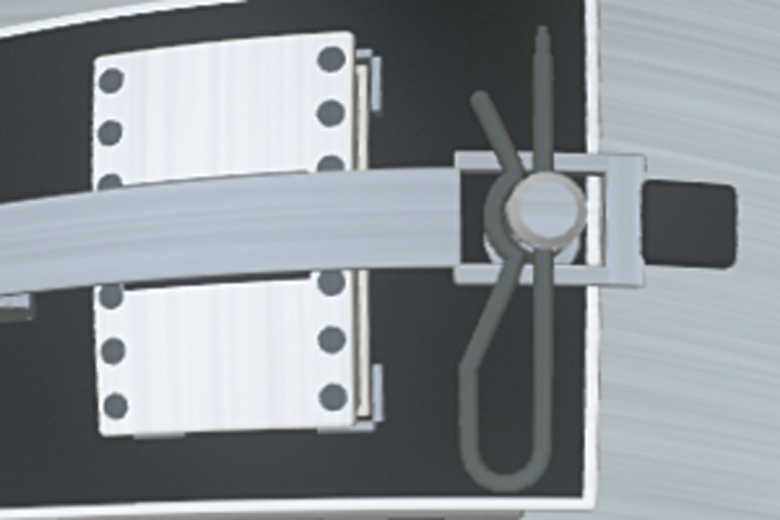

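The cotter stays in the stud after release: stud at zoom (545,210), tip at (543,30), round end at (505,487), bow around the stud. The bar is down and the block sits between its stops. I'll hand in.

```bash
python3 -c "
from h import *
s=np.load('s6.npy',allow_pickle=True).item()
f=lambda x,y,z:onz('wrist',(140+x/2.6-.3,y/2.6-.3),z,s)[:2]
tip=f(543,26,.1595);r=f(505,490,.1595);st=f(546,209,.173);ex=s['ee_rot'][:2,0]
print('tip-stud along',(tip-st)@ex,'rear-stud',(r-st)@ex)
print(finish_job())"
```

```text
tip-stud along 0.05803221465395472 rear-stud -0.08084530523670098
the job is handed in; nothing more can be done
None
```

The bar is closed and locked: I swung it shut by its tab, then pushed the dark cotter through the stud until the bow snapped over. I released it, backed the gripper clear and handed the job in at about 13.6 s. The hand-in reports no verdict.

- **Bar:** it stopped at the expected tab height (156 mm) under 14 N, and the pictures show it level with the stud through its eye. I had no direct reading of its angle.
- **Cotter seat:** just before release it was within 0.5 mm of the stud's axis. After release the tip lies 58.0 mm past the stud (nominal 56.6) and the round end 80.8 mm behind it (nominal 83.5). Both suggest it sits about 1.4 to 2.7 mm forward of home, inside the 6 mm limit. This last check was read by eye from a coarse picture.
- **Height and forces:** I did not measure the cotter's height in the hole separately. It went in with under 1 N, and I read about 5 N as the bow rode over the stud, with one reading during the ride.
- **Other objects:** the block still looks seated between its stops. I kept the arm away from the flask, jar and spatula but took no picture of them after the last moves.

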